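# Close the thickness gauge on a specimen block

### The arm

A 6-joint arm with a two-finger parallel gripper is mounted at the origin on the work surface. World frame = base frame: x ahead of the robot, y to its left, z up, the work surface at z = 0. Lengths are in m, angles in rad, forces in N, time in s.
With the tool pointing down it reaches from about 0.275 to 0.875 m from the base axis. Payload 12.5 kg.
Tool frame: the origin (TCP) lies on the centre line of the jaws, within the pads' length; the fingertips stand r.finger_overhang ahead of it and the grasp point (between the pads) lies 3 mm ahead of it (r.finger_overhang is the distance from the TCP to the fingertips, in m); z points along the fingers, y is the line along which they close (so a half turn about z gives the same grasp; the last joint's range is limited). The gripper opens to 85 mm and grips with 20 to 120 N. Pads are 22 mm wide; open, the fingers measure 114 mm over their backs; the gripper's body (76 mm by 85 mm) begins 54 mm behind the grasp point. The pads swing forward as they close: fully open they stand 13 mm farther back than shut.
Start: joints at [-1.216, 0.351, 1.652, -0, 1.139, -0.085], TCP at [0.234, -0.498, 0.253] pointing down, gripper open.
Joint ranges: [-2.75, 2.75], [-0.79, 2.1], [0.01, 2.65], [-1.57, 4.71], [0.07, 3.14], [-2.87, 2.87]. Speed limits (rad/s): [2.22, 2.22, 2.79, 3.14, 3.14, 3.14].

### API

Orientations are given as a unit quaternion [x, y, z, w].
In Python, from cell import r, optics gives the robot as it stands. The module is installed in compiled form; this text tells all that it offers. Calls block until the motion is done:
- r.move_to(position, orientation): joint-space move of the TCP to a pose.
- r.move_linear(position, rot=None, vel=0.15): straight line of the TCP; rot=None keeps the orientation; vel is the mean speed in m/s.
- r.set_joints(angles): joint-space move.
- r.set_gripper(opening, squeeze=None): opening from 0.0 (shut) to 1.0 (fully open); squeeze is the grip in N (None keeps the last); returns when the fingers have stopped.
- r.sleep(seconds).
- r.inverse_kinematics(position, orientation): joint angles nearest the present ones, or None.
- optics.get_image(name): name is "scene" or "top"; returns a dict with "pixels" (384x512x3 uint8, red, green, blue), "depth" (384x512 float32, m along the optical axis (not along the pixel's ray), 0 where there is no reading), "fx", "fy", "cx", "cy" (pixels), "camera_from_world" (4x4, takes a point from world to camera coordinates). Camera axes: x right, y down, z forward; pixel columns grow to the right and rows downward; lengths in m; the calibration is good to about 2 mm. A picture is of the moment at which its call begins.
A pose or a line that the arm cannot do raises r.PlanningError and nothing moves.
- r.hand_in(): hands the job in; it is judged then, once.
Readings, each from a call of its own:
- r.current_t(): time.
- r.current_q(): joint angles.
- r.current_qvel(): joint speeds.
- r.current_effort(): joint torques, N m.
- r.current_tool_pos(): TCP position.
- r.current_ee_rot(): TCP orientation.
- r.current_contact_force(): force on the tool from outside, world axes, zero at the start.
- r.current_torque(): the same for the moment, N m.
- r.current_opening(): opening from 0.0 (shut) to 1.0 (fully open).
- r.current_finger_force(): force on a finger pad.
Only numpy, scipy, OpenCV 4.12 (cv2) and the standard library are available. Lean on these libraries where they do the work, as an engineer would, in place of code of your own. Each camera call takes 0.05 s, during which the arm holds its last target. There are 200 camera calls.

### The job

Stand the specimen block with the blue cassette on the bed of the thickness gauge, upright on its long edge as it is now, centred between the two jaws with its faces towards them, and let go of it. Then slide the carriage in by its black grip until the sprung orange tip holds the block square against the fixed jaw with a light press of about 4 N, at no time over 10 N or the resin chips, and leave the carriage there. Leave the other blocks, the dishes and the jar where they are.

Things in the scene. Friction and masses are not known exactly. Their poses are not given: they have to be found in the camera images.
- blue_block: Block to measure: blue cassette 40 mm long (x), 28 high, 6 thick (slotted back at y=-6.5 mm), with hard amber resin 34 long, 26 high on its +y face, flush below. It stands on a 40 mm edge; origin under it, z up. Resin front: unknown, anywhere from y=+6.5 to +18.5 mm (13 to 25 mm thick over all). About 80 g. Grip its 40 mm length from above. Either way round is right in the gauge.
- gauge: The gauge, fixed to the bench: a dark steel bed 70 mm wide (x), 230 mm long (y), 14 mm high, with white scale marks. Origin: centre of its underside; y is the sliding direction. Fixed jaw at the -y end, carriage at the +y end.
- fixed_jaw: Fixed steel jaw, 24 mm wide (x), 24 high, 20 deep. Origin: foot of the middle of its working face, level with the bed's top (14 mm above the bench). Axes as the gauge's. The face looks to +y; the block belongs in front of it, its 40 mm length along x, so that it sticks out 8 mm either side of the jaws.
- carriage: Aluminium carriage 46 mm wide, 60 long (y), 18 high; origin mid-length at bed-top level, axes as the gauge's. Moving to -y closes; about 8 N of friction, stays where left. Ahead of it a sprung orange tip, 24 wide, 20 high: face at y=-50 mm when free, gives way up to 10 mm at 1.2 N/mm (not reported). Starts with 55 to 65 mm between tip and fixed jaw.
- carriage_grip (a point): Point to grip on the carriage: inside its upright black ribbed grip, 20 x 20 mm and 32 mm tall, 14 mm under the grip's top (50 mm above the bench). Axes as the gauge's.
- yellow_block: Another block, yellow cassette, 40 mm long, 28 mm high, 18 mm thick; leave alone. Stands on a 40 mm edge; origin under it, x along the 40 mm, z up.
- pink_block: Another block, pink cassette, 40 mm long, 28 mm high, 15 mm thick; leave alone. Stands on a 40 mm edge; origin under it, x along the 40 mm, z up.
- dishes: Stack of three small culture dishes, 60 mm across, 45 mm high; leave alone. Origin: centre of its underside, z up.
- jar: Amber specimen jar, 48 mm across, 62 mm high; leave alone. Origin: centre of its underside, z up.
Mind the look-alikes: they are no part of the job. Several things look just like the gauge: the one meant starts farthest to the robot's right.

How it is judged:
On the way, in this order (a step that is already met when the one before it is completed fails the run):
1. the blue block stands upright on the bed between the jaws, let go, not yet pressed (angle between blue_block's own z axis and vertical below 0.08 rad and z of blue_block in the frame of fixed_jaw between -0.003 and 0.003 m and x of blue_block in the frame of fixed_jaw between -0.01 and 0.01 m and y of blue_block in the frame of fixed_jaw between 0.004 and 0.06 m and contact force between the fingers and blue_block below 0.05 N and contact force between carriage and blue_block below 1 N), for 0.2 s.
2. the sprung tip presses the block against the fixed jaw with 2 to 7 N (contact force between carriage and blue_block between 2 and 7 N and contact force between fixed_jaw and blue_block above 1.5 N), for 0.5 s.
At the end, for the whole second after the job is handed in: the blue block rests upright (within 0.08 rad) on the gauge's bed, square to the jaws (within 0.08 rad) and centred on them (within 10 mm), pressed by the sprung tip with 2 to 7 N against the fixed jaw (over 1.5 N there), at rest (all of step 2 and angle between blue_block's own z axis and vertical below 0.08 rad and z of blue_block in the frame of fixed_jaw between -0.003 and 0.003 m and x of blue_block in the frame of fixed_jaw between -0.01 and 0.01 m and y of blue_block in the frame of fixed_jaw between 0.004 and 0.06 m and angle between the y axis of blue_block and the y axis of gauge, either way round below 0.08 rad and linear speed of blue_block below 0.01 m/s); the robot touches nothing.
It fails at once if the block is pressed with more than 11 N by the carriage (contact force between carriage and blue_block above 11 N).
It fails at once if a bystander (other block, dishes, jar) is moved more than 15 mm or tipped (distance of any of yellow_block, pink_block, dishes, jar from where it was at the start of the episode above 0.015 m or angle between any of yellow_block, pink_block, dishes, jar's own z axis and vertical above 0.3 rad).
It also fails if it takes over 64 s, if anything falls off the work surface, if the arm or the gripper's body presses on something with over 40 N, if the wrist force passes 120 N, or if a joint passes its speed limit or range.

## Working session

There is one attempt and no reset: what is moved stays moved. The work goes in short steps, each a Python script; the robot and the scene stay as the last script left them, time stands still between calls to the robot, and variables do not carry over. Pictures are saved under pics/ and viewed, at most 10 in all, crops included, and the job is handed in when it is done.

```bash
mkdir -p pics; cat > h.py <<'E'
import numpy as np, cv2
from cell import r, optics
def snap(name,tag):
    im=optics.get_image(name); np.savez(f'pics/{tag}.npz',**im)
    cv2.imwrite(f'pics/{tag}.png',cv2.cvtColor(im['pixels'],cv2.COLOR_RGB2BGR)); return im
def load(tag): return dict(np.load(f'pics/{tag}.npz'))
def ray(im,uv):
    uv=np.atleast_2d(uv).astype(float); M=np.linalg.inv(im['camera_from_world'])
    d=np.c_[(uv[:,0]-im['cx'])/im['fx'],(uv[:,1]-im['cy'])/im['fy'],np.ones(len(uv))]@M[:3,:3].T
    return M[:3,3],d
def plane(im,uv,z):
    o,d=ray(im,uv); return o+d*((z-o[2])/d[:,2])[:,None]
def cloud(im):
    v,u=np.indices(im['depth'].shape); o,d=ray(im,np.c_[u.ravel(),v.ravel()])
    return (o+d*im['depth'].reshape(-1,1)).reshape(*im['depth'].shape,3)
def proj(im,p):
    q=np.asarray(p)@im['camera_from_world'][:3,:3].T+im['camera_from_world'][:3,3]
    return np.array([q[0]/q[2]*im['fx']+im['cx'],q[1]/q[2]*im['fy']+im['cy']])
E
python3 - <<'E'
from h import *
a=snap('scene','s0');b=snap('top','t0')
print(r.current_t(),r.finger_overhang)
for i in(a,b):print(np.linalg.inv(i['camera_from_world']).round(3),i['fx'],i['cx'],i['cy'],(i['depth']>0).mean())
E
```

```text
0.1 0.022
[[ 0.518  0.697 -0.496  1.158]
 [ 0.855 -0.426  0.295 -0.274]
 [-0.005 -0.577 -0.817  1.122]
 [ 0.     0.     0.     1.   ]] 472.1162019831694 250.51824907938516 186.79212367674725 0.9958241780598959
[[ 2.700e-02 -9.880e-01  1.530e-01  3.130e-01]
 [-1.000e+00 -2.700e-02  3.000e-03  9.700e-02]
 [ 1.000e-03 -1.530e-01 -9.880e-01  1.486e+00]
 [ 0.000e+00  0.000e+00  0.000e+00  1.000e+00]] 457.74923500553274 259.32288268478436 196.88086636835314 0.9960479736328125
```

View pics/s0.png

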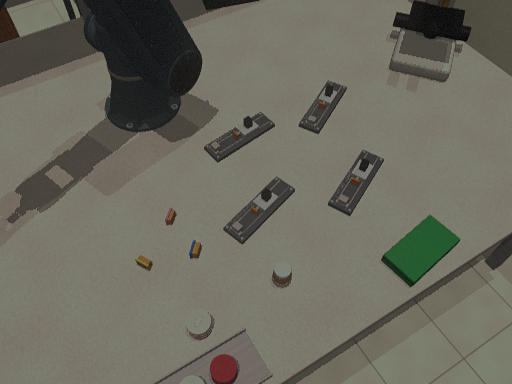

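View pics/t0.png

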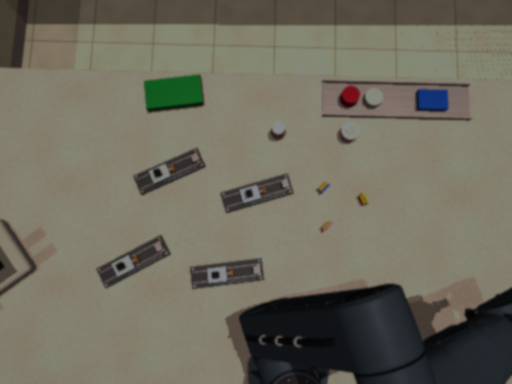

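The gauges sit in the scene image at (259,209), (240,136), (356,181) and (323,106), and in the top image at (257,193), (227,273), (169,171) and (134,261). The top view's right is the robot's right, so I expect the gauge at top (257,193) / scene (259,209); the y values will confirm it. The blue block is at scene (195,248) / top (323,188). Things that could be mistaken for it are the yellow block at top (363,199), the pink block at top (326,226) and the blue lid on the tray at (432,100).

```bash
python3 - <<'E'
from h import *
a=load('s0');b=load('t0')
A=a['pixels'][170:280,130:310];B=b['pixels'][165:240,215:380]
A=cv2.resize(A,None,fx=4,fy=4,interpolation=cv2.INTER_CUBIC)[:,:,::-1];B=cv2.resize(B,None,fx=4,fy=4,interpolation=cv2.INTER_CUBIC)[:,:,::-1]
A=cv2.resize(A,None,fx=.75,fy=.75);B=cv2.resize(B,None,fx=.8,fy=.8)
w=max(A.shape[1],B.shape[1]);P=lambda I:cv2.copyMakeBorder(I,0,0,0,w-I.shape[1],0)
cv2.imwrite('pics/c0.png',np.vstack([P(A),P(B)]))
# gauges in both: dark contours, plane z=.014
for n,im in(('s',a),('t',b)):
    g=im['pixels'].max(2); hsv=cv2.cvtColor(im['pixels'],cv2.COLOR_RGB2HSV)
    C=cloud(im)
    m=((g<110)&(C[...,0]>.28)&(C[...,0]<1)&(abs(C[...,1])<.7)&(C[...,2]<.12)).astype(np.uint8)
    m=cv2.morphologyEx(m,cv2.MORPH_CLOSE,np.ones((9,9)))
    k,l,st,ce=cv2.connectedComponentsWithStats(m)
    for i in range(1,k):
        if 300<st[i,4]<5000: print(n,'dark',st[i],ce[i].round(1),plane(im,ce[i],.014)[0].round(3))
    for nm,lo,hi in(('blue',(100,110,40),(128,255,255)),('amber/or',(5,130,60),(25,255,255)),('pinkorange',(0,90,60),(12,255,255))):
        m=cv2.inRange(hsv,lo,hi)
        k,l,st,ce=cv2.connectedComponentsWithStats(m)
        for i in range(1,k):
            p=C[l==i]
            if 6<st[i,4]<400: print(n,nm,st[i],ce[i].round(1),np.median(p,0).round(3),np.percentile(p[:,2],[5,95]).round(3))
E
```

```text
s dark [ 298   84   49   50 1148] [321.9 108.1] [0.338 0.488 0.014]
s dark [ 204  116   71   47 1269] [238.4 137.8] [0.306 0.191 0.014]
s dark [ 328  149   56   68 1692] [355.4 182.3] [0.629 0.394 0.014]
s dark [ 223  176   72   69 1924] [258.4 209.8] [0.563 0.105 0.014]
s dark [ 153  328  120   56 2682] [223.7 363.5] [ 0.874 -0.18   0.014]
s blue [189 241   6  14  29] [191.7 247.1] [ 0.578 -0.109  0.027] [0.023 0.029]
s amber/or [318 102   8   7  36] [321.6 104.8] [0.334 0.487 0.027] [0.018 0.037]
s amber/or [233 130   5   9  26] [234.9 134. ] [0.298 0.183 0.031] [0.018 0.038]
s amber/or [351 177   9   8  45] [355.  180.7] [0.631 0.387 0.029] [0.02  0.037]
s amber/or [251 207   7   8  35] [254.1 210.2] [0.566 0.089 0.031] [0.02  0.037]
s amber/or [168 210   7  11  39] [170.6 215. ] [ 0.458 -0.113  0.024] [0.02  0.028]
s amber/or [192 242   8  14  68] [195.6 248.5] [ 0.585 -0.101  0.025] [0.019 0.029]
s amber/or [138 255  13  10  54] [143.6 259.5] [ 0.544 -0.23   0.026] [0.022 0.028]
s amber/or [145 265   5   5  10] [147.3 267.5] [ 0.564 -0.231  0.012] [0.005 0.025]
s pinkorange [318
[... 1711 characters left out ...]
[ 0.581 -0.099  0.025] [0.013 0.031]
t amber/or [262 187   4   7  20] [263.8 189.8] [0.562 0.087 0.033] [0.011 0.039]
t amber/or [359 194   9  11  58] [362.3 199.3] [ 0.541 -0.231  0.023] [0.005 0.03 ]
t amber/or [322 222   8   8  21] [325. 225.] [ 0.454 -0.111  0.023] [0.017 0.029]
t amber/or [134 255   5   8  23] [136.1 258.3] [0.333 0.484 0.036] [0.009 0.039]
t amber/or [230 269   4   8  20] [231.8 272.4] [0.297 0.181 0.033] [0.012 0.04 ]
t pinkorange [341  85  20  19  48] [352.2  90.8] [ 0.906 -0.203  0.046] [0.002 0.051]
t pinkorange [170 163   4   4   7] [171.  164.1] [0.643 0.396 0.012] [0.01  0.028]
t pinkorange [322 222   9   9  12] [326.  226.5] [ 0.448 -0.113  0.025] [0.014 0.029]
```

View pics/c0.png

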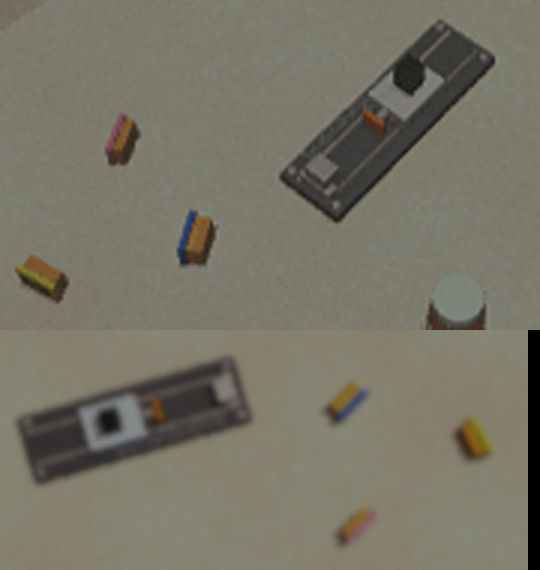

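The crop confirms it: the blue-strip block is at scene crop (195,238), with its resin on the +y side. The gauge at y≈0.108 is farthest right (the others are at 0.19, 0.39 and 0.49), and its fixed jaw is at the right end. Next I measure it precisely from both views.

```bash
cat > meas.py <<'E'
from h import *
def rect(P):
    (c,s,a)=cv2.minAreaRect((P[:,:2]*1000).astype(np.float32)); 
    if s[0]<s[1]: s=s[::-1];a+=90
    return np.round(c,1),np.round(s,1),round((a+90)%180-90,1)
def near(C,c,rad): return np.hypot(C[...,0]-c[0],C[...,1]-c[1])<rad
def big(m):
    k,l,st,ce=cv2.connectedComponentsWithStats(m.astype(np.uint8)); i=1+st[1:,4].argmax(); return l==i
def block(im,c=(.58,-.103)):
    C=cloud(im); hsv=cv2.cvtColor(im['pixels'],cv2.COLOR_RGB2HSV)
    col=(hsv[...,1]>105)
    m=big(near(C,c,.04)&col&(C[...,2]>.012)); top=m&(C[...,2]>.0235)
    v,u=np.nonzero(top); P=plane(im,np.c_[u,v],.028)
    print(' block top z',np.percentile(C[top][:,2],[10,50,90]).round(4),'rect z=.028',rect(P),len(P))
    b=m&(hsv[...,0]>95)&(hsv[...,0]<130); v,u=np.nonzero(b)
    if len(v)>3:
        P=plane(im,np.c_[u,v],.028)[:,:2];w,V=np.linalg.eigh(np.cov(P.T));print(' blue c',(P.mean(0)*1000).round(1),'dir',np.degrees(np.arctan2(V[1,1],V[0,1])).round(1),len(P))
def gauge(im,c=(.558,.108)):
    C=cloud(im); g=im['pixels'].max(2).astype(int); hsv=cv2.cvtColor(im['pixels'],cv2.COLOR_RGB2HSV)
    N=near(C,c,.14)
    m=big(cv2.morphologyEx((N&((g<105)|(C[...,2]>.02))).astype(np.uint8),cv2.MORPH_CLOSE,np.ones((5,5))))
    bed=m&(C[...,2]>.0105)&(C[...,2]<.019); v,u=np.nonzero(bed)
    print(' bed z',np.median(C[bed][:,2]).round(4),rect(plane(im,np.c_[u,v],.014)))
    gr=big(N&(C[...,2]>.056)&(g<90)); v,u=np.nonzero(gr);print(' grip z',np.percentile(C[gr][:,2],[50,90]).round(4),(plane(im,np.c_[u,v],.064).mean(0)*1000).round(1),rect(plane(im,np.c_[u,v],.064)),len(v))
    o=big(N&(hsv[...,0]<25)&(hsv[...,1]>120)&(C[...,2]>.015)); ot=o&(C[...,2]>.026);print(' orange',(C[ot].mean(0)*1000).round(1),len(C[ot]))
    k,l,st,ce=cv2.connectedComponentsWithStats((N&~o&~gr&(C[...,2]>.026)&(g>80)).astype(np.uint8))
    for i in range(1,k):
        if st[i,4]>12:
            q=l==i; h=np.median(C[q][:,2]); v,u=np.nonzero(q);print(' bright',ce[i].round(1),'z',h.round(4),(plane(im,np.c_[u,v],h).mean(0)*1000).round(1),rect(plane(im,np.c_[u,v],h)),len(v))
E
python3 - <<'E'
from meas import *
for t in('s0','t0'): im=load(t);print(t);block(im);gauge(im)
E
```

```text
s0
 block top z [0.0242 0.0261 0.0292] rect z=.028 (array([ 583.1, -102.4]), array([36.4, 21.3]), -41.5) 79
 blue c [ 577.9 -108.5] dir 137.1 29
 bed z 0.0137 (array([559.2, 112.8]), array([230.1,  72.1]), -72.0)
 grip z [0.0629 0.0668] [551.6 135.7  64. ] (array([553.1, 135.7]), array([23.3, 23. ]), -71.2) 55
 orange [565.5  89.2  33. ] 28
 bright [264.2 201.2] z 0.0313 [557.1 127.7  31.3] (array([551.9, 129.4]), array([70. , 44.5]), -72.0) 201
 bright [236.7 225.1] z 0.0373 [586.7  22.5  37.3] (array([586.4,  22.5]), array([23.5, 21.1]), 24.4) 59
t0
 block top z [0.0239 0.026  0.0301] rect z=.028 (array([ 582.8, -100.8]), array([32.7, 11.4]), -43.6) 30
 bed z 0.0139 (array([556.9, 110.2]), array([228.7,  70.2]), -72.0)
 grip z [0.0635 0.0666] [548.2 134.8  64. ] (array([548.2, 135.1]), array([18.9, 18.2]), -69.8) 36
 orange [563.2  87.8  35.1] 14
 bright [285.  182.8] z 0.0367 [586.   20.5  36.7] (array([585.4,  20.4]), array([24.7, 20.5]), 19.2) 50
 bright [250.8 193.2] z 0.0317 [549.9 129.6  31.7] (array([551.3, 126.8]), array([70.8, 46.6]), -72.3) 213
```

```bash
cat > act.py <<'E'
from meas import *
from scipy.spatial.transform import Rotation as Rn
def quat(deg):
    a=np.radians(deg); y=np.array([np.cos(a),np.sin(a),0]); z=np.array([0,0,-1.]); return Rn.from_matrix(np.c_[np.cross(y,z),y,z]).as_quat()
u=lambda d: np.array([np.cos(np.radians(d)),np.sin(np.radians(d)),0])
XG,YG=u(18),u(108)
G=np.array([.558,.1115,0])-.0004*XG
FACE=G-.084*YG
PICK=np.array([.5806,-.105,0])
PLACE=FACE+.017*YG
GRIP=G+.0248*YG
F=lambda: np.round(r.current_contact_force(),2)
E
python3 - <<'E'
from act import *
for k in(0,180):
    for P,a in((PICK,-42.7),(PLACE,18),(GRIP,18)):
        q=r.inverse_kinematics((P+[0,0,.05]).tolist(),quat(a+k).tolist()); print(k,None if q is None else np.round(q,2))
E
```

```text
0 [-0.26  0.69  1.67 -0.    0.78  0.49]
0 [ 0.    0.68  1.7  -0.    0.76 -0.31]
0 [ 0.16  0.66  1.74 -0.    0.74 -0.16]
180 [-0.26  0.69  1.67 -0.    0.78 -2.65]
180 [ 0.    0.68  1.7  -0.    0.76  2.83]
180 None
```

```bash
python3 - <<'E'
from act import *
r.move_to((PICK+[0,0,.12]).tolist(),quat(-42.7).tolist()); print(F())
r.move_linear((PICK+[0,0,.05]).tolist()); 
r.move_linear((PICK+[0,0,.027]).tolist(),vel=.06); print(F(),r.current_tool_pos())
r.set_gripper(0.0,40); print(F(),r.current_opening(),r.current_finger_force(),r.current_t())
r.move_linear((PICK+[0,0,.10]).tolist()); print(F(),r.current_opening(),r.current_finger_force())
a=snap('scene','s1');b=snap('top','t1')
A=cv2.resize(a['pixels'][170:270,130:250],None,fx=4,fy=4);B=cv2.resize(b['pixels'][140:240,280:380],None,fx=4,fy=4)
cv2.imwrite('pics/c1.png',np.hstack([A,B])[:,:,::-1])
E
```

```text
[ 0.24  0.98 -0.31]
[ 0.34 -0.03  0.88] [ 0.58051416 -0.10497178  0.02676384]
[-1.68  0.94  5.97] 0.45655645024813546 40.22230625152588 3.6917
[ 1.01  0.18 -1.33] 0.45211795953950346 40.222819447517395
```

View pics/c1.png

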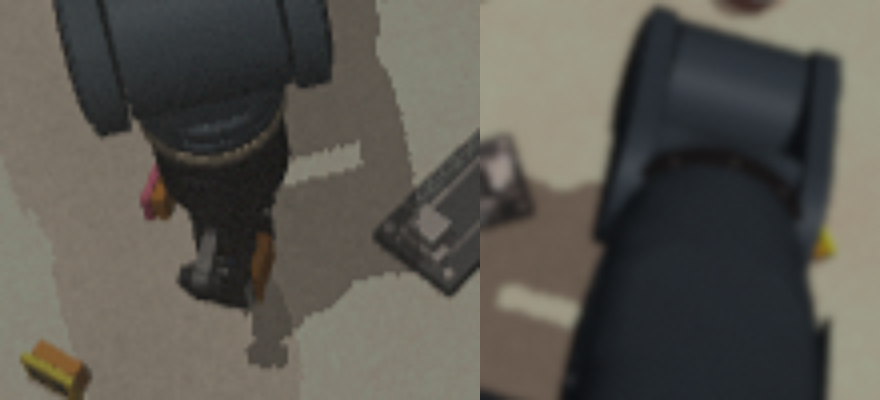

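The block is held. At crop (262,265) its resin stands out upright beside the fingers, and the bystanders haven't moved. Placing it now.

```bash
python3 - <<'E'
from act import *
r.move_to((PLACE+[0,0,.11]).tolist(),quat(18).tolist()); r.sleep(.2);print(F(),r.current_opening())
r.move_linear((PLACE+[0,0,.046]).tolist(),vel=.08);r.sleep(.2);f0=F();print(f0)
for z in np.arange(.044,.0385,-.001):
    r.move_linear((PLACE+[0,0,z]).tolist(),vel=.02);r.sleep(.1);f=F();print(z.round(4),f)
    if f[2]-f0[2]>3: break
r.set_gripper(.75);r.sleep(.2);print(F(),r.current_opening())
r.move_linear((PLACE+[0,0,.15]).tolist());print(F(),r.current_t())
E
```

```text
[ 0.98  0.08 -0.32] 0.45724360167443406
[-0.02 -0.12 -1.22]
0.044 [ 0.84 -0.47 -1.36]
0.043 [ 0.38 -0.55  0.27]
0.042 [-0.39 -0.17 -1.01]
0.041 [-1.85  0.21  4.55]
[ 0.29 -0.18 -0.36] 0.7534569847738373
[-0.13 -0.3   0.2 ] 9.4
```

```bash
python3 - <<'E'
from act import *
r.move_to([.40,.26,.22],quat(18).tolist())
a=snap('scene','s2');b=snap('top','t2')
for im in(a,b): block2=block(im,FACE+.02*YG); 
for im in (a,b):
    C=cloud(im); D=(C-FACE); x=D@XG;y=D@YG;z=C[...,2]; hsv=cv2.cvtColor(im['pixels'],cv2.COLOR_RGB2HSV)
    for n,m in(('blue',(hsv[...,0]>100)&(hsv[...,0]<128)&(hsv[...,1]>100)),('amber',(hsv[...,0]<25)&(hsv[...,1]>110))):
        m=m&(abs(x)<.04)&(y>-.02)&(y<.05)&(z>.036)
        if m.sum()>2:print(n,m.sum(),[(np.percentile(k[m],[5,50,95])*1000).round(1) for k in(x,y,z)])
A=cv2.resize(a['pixels'][170:250,215:305],None,fx=5,fy=5,interpolation=2);B=cv2.resize(b['pixels'][165:220,215:300],None,fx=4,fy=4,interpolation=2)
B=cv2.copyMakeBorder(B,0,A.shape[0]-B.shape[0],0,0,0)
cv2.imwrite('pics/c2.png',np.hstack([A,B])[:,:,::-1])
E
```

```text
block top z [0.0343 0.0394 0.0432] rect z=.028 (array([572.7,  53.9]), array([43.4, 26. ]), 28.6) 92
 blue c [573.4  46.3] dir -160.6 31
 block top z [0.0329 0.0377 0.0445] rect z=.028 (array([576.5,  52.8]), array([35.9, 12.9]), 16.9) 46
blue 31 [array([-16.3,   1. ,  18.9]), array([ 9.4, 12.1, 14.7]), array([37.2, 40.5, 44. ])]
amber 49 [array([-14. ,   2.3,  17.3]), array([18.6, 25.1, 29.8]), array([37.2, 39.4, 43.3])]
blue 14 [array([-18.5,  -5.3,  15.7]), array([ 8.8, 10.8, 12.1]), array([37.2, 39.6, 46.2])]
amber 35 [array([-16.2,  -1.2,  13. ]), array([17.7, 23.6, 28.3]), array([36.2, 39. , 46.2])]
```

View pics/c2.png

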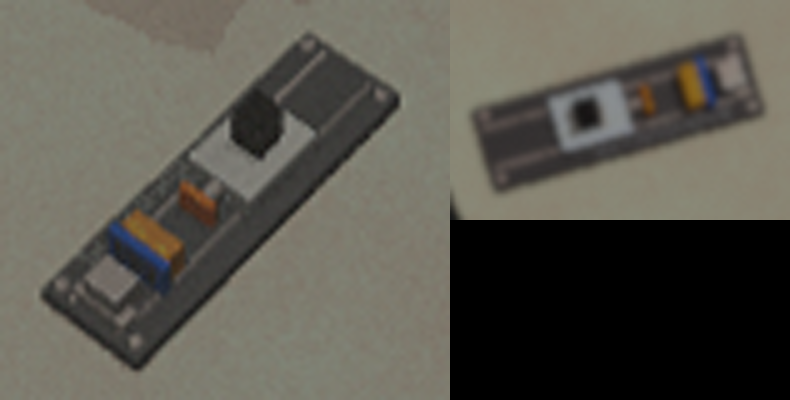

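The picture shows the block upright and square in front of the jaw: blue strip at left-panel (140,255), resin at (155,240), free orange tip at (198,200). Its centre is within about 1 mm, and it looks about 22 mm thick. Now the carriage.

```bash
python3 - <<'E'
from act import *
r.move_to((GRIP+[0,0,.13]).tolist(),quat(18).tolist())
r.move_linear((GRIP+[0,0,.061]).tolist(),vel=.08);print(F())
r.set_gripper(0.0,60);r.sleep(.2);print(F(),r.current_opening(),r.current_finger_force())
P=lambda d: (GRIP-d*YG+[0,0,.061]).tolist()
r.move_linear(P(.018),vel=.05)
for d in np.arange(.019,.0261,.001):
    r.move_linear(P(d),vel=.02);r.sleep(.1)
    f=np.mean([r.current_contact_force() for _ in range(3)],0)
    print(d.round(4),(f@YG).round(2),(f@XG).round(2),f[2].round(2),((np.array(r.current_tool_pos())-GRIP)@YG*1000).round(2))
print(r.current_t())
E
```

```text
[-0.13  0.52  0.32]
[0.83 1.18 5.14] 0.22030808358781542 59.595515727996826
0.019 4.89 1.4 5.68 -18.57
0.02 4.55 0.4 6.14 -19.36
0.021 7.2 1.62 6.18 -20.27
0.022 6.66 1.42 6.23 -21.25
0.023 6.48 0.24 6.2 -22.26
0.024 8.49 0.68 6.06 -23.26
0.025 7.64 1.24 7.02 -24.25
0.026 6.83 0.65 6.59 -25.27
16.4583
```

```bash
cat > step.py <<'E'
from act import *
P=lambda d: (GRIP-d*YG+[0,0,.061]).tolist()
def go(d):
    r.move_linear(P(d),vel=.02);f=[]
    for _ in range(12): r.sleep(.025); f.append(np.dot(r.current_contact_force(),YG))
    y=-(np.array(r.current_tool_pos())-GRIP)@YG*1000
    print(round(d,4),np.mean(f).round(2),np.std(f).round(2),y.round(2)); return np.mean(f)
E
python3 - <<'E'
from step import *
b=[]
for d in np.arange(.0275,.0401,.0015):
    b.append(go(d))
    if b[-1]>9.8: break
print(r.current_t())
E
```

```text
0.0275 6.51 0.6 26.8
0.029 6.31 0.5 28.28
0.0305 6.87 0.4 29.73
0.032 6.81 0.39 31.26
0.0335 6.84 0.57 32.76
0.035 6.89 0.35 34.27
0.0365 6.7 0.45 35.76
0.038 6.89 0.35 37.26
0.0395 7.54 0.4 38.69
21.4083
```

```bash
python3 - <<'E'
from step import *
for d in np.arange(.0405,.0426,.001):
    if go(d)>10.2: break
a=snap('scene','s3')
A=cv2.resize(a['pixels'][180:250,205:295],None,fx=6,fy=6,interpolation=2);cv2.imwrite('pics/c3.png',A[:,:,::-1])
print(r.current_t())
E
```

```text
0.0405 8.11 0.42 39.51
0.0415 9.82 0.41 40.4
0.0425 10.6 0.46 41.26
23.1083
```

View pics/c3.png

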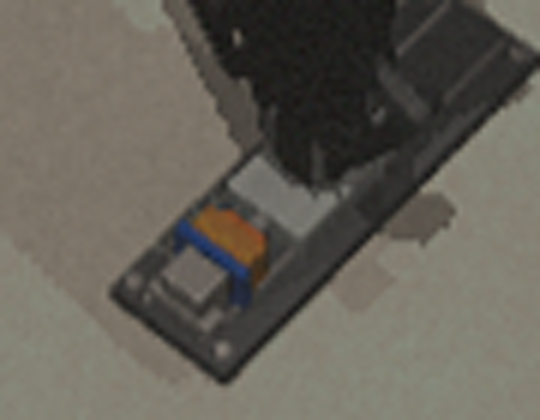

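The block's blue back lies flat against the jaw, at crop (215,255), with the tip against the resin. The force is 3.8 N over the sliding baseline and the kink is at about 38.1 mm, so the spring is compressed about 3.2 mm, or roughly 3.8 N. Releasing.

```bash
python3 - <<'E'
from step import *
r.set_gripper(.8);r.sleep(.2);print(F())
p=np.array(r.current_tool_pos());r.move_linear((p+[0,0,.1]).tolist());r.move_to([.40,.26,.22],quat(18).tolist())
a=snap('scene','s4');b=snap('top','t4')
for im in(a,b): gauge(im)
A=cv2.resize(a['pixels'][180:250,205:295],None,fx=6,fy=6,interpolation=2);cv2.imwrite('pics/c4.png',A[:,:,::-1])
print(F(),r.current_t())
E
```

```text
[-0.38  0.51 -0.58]
 bed z 0.0137 (array([558.8, 112.2]), array([230.9,  72. ]), -71.8)
 grip z [0.0622 0.0653] [564.5  96.8  64. ] (array([565.2,  96.7]), array([22.7, 20.6]), -71.2) 56
 orange [579.7  47.3  38.6] 63
 bright [254.7 210.6] z 0.0315 [569.4  89.   31.5] (array([564.6,  91.6]), array([67.5, 44. ]), -72.0) 211
 bright [238.  223.2] z 0.0386 [584.   27.8  38.6] (array([579.5,  28.2]), array([41.9, 32.8]), -7.6) 92
 bed z 0.0135 (array([556.4, 110.3]), array([229.1,  70.8]), -72.0)
 grip z [0.0625 0.0673] [560.5  96.7  64. ] (array([558.9,  97. ]), array([19.2, 18.9]), 1.5) 36
 orange [577.3  46.2  37.6] 56
 bright [283.3 183.1] z 0.0388 [584.5  25.8  38.8] (array([585.4,  24.9]), array([37.1, 28.6]), 19.4) 78
 bright [262.7 189.5] z 0.0313 [563.   91.7  31.3] (array([563. ,  89.7]), array([66.9, 47.1]), -72.3) 207
[ 0.15 -0.61  0.48] 25.7
```

View pics/c4.png

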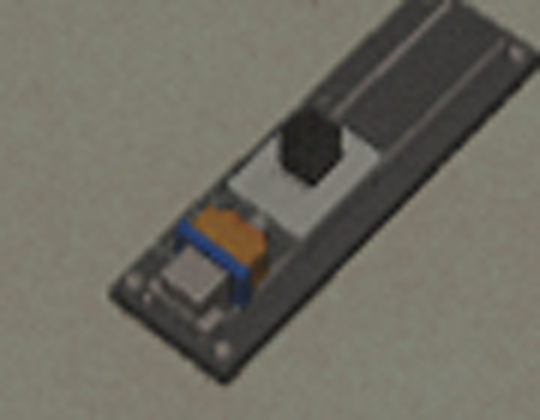

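The block is square against the jaw, at crop (215,255), and the gripper is clear. The grip moved about 40.6 mm in the images, and the carriage-and-tip length shrank by about 3 mm, which agrees with the forces.

```bash
python3 -c "
from cell import r
print(r.hand_in())"
```

```text
the job is handed in; nothing more can be done
None
```

The blue block stands upright and square against the fixed jaw, pressed by the sprung tip with an estimated 3.8 N; the job was handed in at about 26 s of robot time, and the judge's result was not reported back.

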